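# Open the bead shaker's dial to the largest hole

### The arm

A 6-joint arm with a two-finger parallel gripper is mounted at the origin on the work surface. World frame = base frame: x ahead of the robot, y to its left, z up, the work surface at z = 0. Lengths are in m, angles in rad, forces in N, time in s.
With the tool pointing down it reaches from about 0.25 to 0.725 m from the base axis. Payload 4 kg.
Tool frame: the origin (TCP) lies on the centre line of the jaws, within the pads' length; the fingertips stand 11 mm ahead of it and the grasp point (between the pads) lies 8 mm behind it; z points along the fingers, x is the direction in which the jaws open and shut, and the axes are right-handed (so a half turn about z gives the same grasp; the last joint's range is limited). The gripper opens to 85 mm and grips with 20 to 120 N. Pads are 22 mm wide; open, the fingers measure 114 mm over their backs; the gripper's body (76 mm by 85 mm) begins 54 mm behind the grasp point. The pads swing forward as they close: fully open they stand 13 mm farther back than shut.
Start: joints at [-1.165, 0.241, 0.005, 1.335, 0, 1.571], TCP at [0.197, -0.459, 0.204] pointing down, gripper open.
Joint ranges: [-2.72, 2.72], [-1.05, 1.87], [-1.09, 1.28], [-1.99, 2.15], [-1.42, 1.44], [-3.14, 3.14]. Speed limits (rad/s): [2.79, 2.79, 3.14, 3.14, 3.14, 3.14].

### API

Orientations are given as a unit quaternion [x, y, z, w].
In Python, from workcell import bot, viewer, order gives the robot as it stands. The module is installed in compiled form; this text tells all that it offers.
- The arm moves only by the tool send_rows, never from a script. Its argument "increments" is a list that holds one entry, the list of rows, each a list of 4 numbers: the shift along the tool's x, y, z in m, then the turn about the tool's z in degrees. A call has exactly 8 rows; each row shifts and turns the pose as measured when the row begins, along the tool's axes as they then stand; what a row does not reach is not made up. A row lasts 1/10 s, in which the tool goes at most 50 mm and 8.59 degrees, less where a joint would pass 70% of its speed; a pose out of reach is approached as far as the arm can. A call is refused whole if a number of a shift passes 0.05 or a number of a turn 8.59, either way. A call with a gripper value outside its range is refused whole. "hand" is the closure, from -1 (fully open) to 1 (shut), so that 0 is half open, set as the call begins (left out, the last holds). The fingers move at their own pace and stop on an object; the grip force is fixed at half the most. Time passes only in rows, so rows that do not move let the fingers close, or fill a call up. It gives the time, the measured TCP pose, the force and the opening at its end, in the units of the state.
- bot.get_obs(): the state, without advancing time (a new reading comes with each control period).
- viewer.camera(name): name is "scene" or "top" or "wrist"; returns a dict with "image" (420x560x3 uint8, red, green, blue), "range_z" (420x560 float32, m along the optical axis (not along the pixel's ray), 0 where there is no reading), "camera_matrix" (3x3 intrinsics, pixels), "eye" and "rotation" of the camera in the world. Camera axes: x right, y down, z forward; pixel columns grow to the right and rows downward; lengths in m; the calibration is good to about 2 mm. A picture is of the moment at which its call begins.
- order.job_done(): hands the job in, once; it reports no verdict.
The state is a dict: "clock": time; "joint_pos": joint angles; "joint_vel": joint speeds; "tau": joint torques, N m; "eef_pos": TCP position; "tool_rot": TCP orientation; "ft_force": force on the tool from outside, world axes, zero at the start; "ft_torque": the same for the moment, N m; "grip_width": finger opening in m.
Only numpy, scipy, OpenCV 4.12 (cv2) and the standard library are available. Lean on these libraries where they do the work, as an engineer would, in place of code of your own. Each camera call takes 0.05 s, during which the arm holds its last target.

### The job

The wooden beads are to be shaken out of the wide bead shaker next, so set its lid for that: turn the dial on top until the largest of its three holes is lined up with the pouring spout. Leave the shaker standing upright where it is and let go of it; do not move the narrow shaker or its dial.

Things in the scene. Friction and masses are not known exactly. Their poses are not given: they have to be found in the camera images.
- wide_shaker: Wide clear round jar, 94 mm diameter, full of 14 mm wooden beads; loose, upright, about 0.7 kg (its dial turns without holding the jar). Origin: centre of its underside, own z up. White pouring spout, a 30 mm wide lip standing 18 mm out from the rim 72 mm above the table, on its own -x side. Flat round wooden dial, 86 mm, on top: upper face 80 mm above the table. Place and yaw vary.
- wide_dial (a joint): Angle (rad) of the wide shaker's dial to its jar, positive counterclockwise from above; 0 = largest hole (23 mm wide, centre 30 mm from the axis) in line with the spout. Starts between 0.5 and 1.3, so turn clockwise. Turns on past 0 (-1.6 to 2.6), light friction (0.03 N m), no detents, stays where left. Other holes: 6 mm at 217 degrees, 12 mm at 285 degrees counterclockwise from the largest.
- wide_dial_grip (a point): Point on the vertical axis of the wide shaker's dial, 101 mm above the table, inside its upright grip bar: aluminium, 32 mm long, 12 mm thick, from 80 to 112 mm above the table, centred on the axis. Own x along the bar, own y across its thickness; the -x end points at the largest hole. Can be pinched from above across its thickness.
- narrow_dial_hole (a point): Leave alone: the largest hole (11 mm) in the upper face of the narrow shaker's dial, 23.5 mm from that shaker's axis, 108 mm above the table. The narrow shaker is a loose clear jar, 64 mm diameter, 140 mm high in all, few small beads, same kind of dial, spout and grip bar. It stands left or right of the wide one, 200 mm or more away centre to centre.

How it is judged:
At the end, for the whole second after the job is handed in: The wide shaker's dial stands with its largest hole within 12 degrees of the spout, the shaker is at rest, upright (within 6 degrees) and within 40 mm of where it stood, and the narrow shaker and its dial are where they were (within 15 mm) (value of joint wide_dial between -0.21 and 0.21 rad and angle between wide_shaker's own z axis and vertical below 0.1 rad and distance of wide_shaker from where it was at the start of the episode below 0.04 m and linear speed of wide_shaker below 0.02 m/s and distance of narrow_dial_hole from where it was at the start of the episode below 0.015 m); the robot touches nothing.
It fails at once if the wide shaker is tipped (angle between wide_shaker's own z axis and vertical above 0.35 rad).
It fails at once if the narrow shaker or its dial is moved (distance of narrow_dial_hole from where it was at the start of the episode above 0.015 m).
It also fails if it takes over 35 s, if anything falls off the work surface, if the arm or the gripper's body presses on something with over 40 N, if the wrist force passes 120 N, or if a joint passes its speed limit or range.

## Working session

There is one attempt and no reset: what is moved stays moved. The work goes in short steps, Python scripts to look and compute and a tool call to move; the robot and the scene stay as the last step left them, time stands still between calls to the robot, and variables do not carry over. Pictures are saved under pics/ and viewed, and the job is handed in when it is done.

Besides the shell and the picture viewer there is one more tool, called after ">>>" as name(argument=value, ...) on one line, values as JSON. send_rows: Moves the arm, as the interface text tells. Its arguments: {"type":"object","properties":{"increments":{"type":"array","items":{"type":"array","items":{"type":"array","items":{"type":"number"}}}},"hand":{"type":"number"}},"required":["increments"]}

```bash
mkdir -p pics
python3 - <<'E'
from workcell import bot, viewer
import cv2,pickle
o=bot.get_obs();print({k:o[k] for k in('clock','eef_pos','tool_rot','grip_width','ft_force')})
d={}
for n in('scene','top','wrist'):
    c=viewer.camera(n);d[n]=c;cv2.imwrite(f'pics/a_{n}.png',c['image'][:,:,::-1]);print(n,c['eye'],c['rotation'],c['camera_matrix'])
pickle.dump(d,open('a.pkl','wb'))
E
```

```text
{'clock': 0.0, 'eef_pos': array([ 0.1971093 , -0.45876036,  0.20262423]), 'tool_rot': array([ 8.35083622e-01, -5.50122054e-01, -8.58488527e-04, -5.77197280e-04]), 'grip_width': 0.08517597580294803, 'ft_force': array([-0.96225549,  0.24540113, -0.79036816])}
scene [1.06420262 0.06162733 0.66806704] [ 0.63024559  0.68511284 -0.26965038 -0.24637279] [[507.20347652   0.         280.0230385 ]
 [  0.         507.20347652 210.36745777]
 [  0.           0.           1.        ]]
top [0.37543597 0.01642929 0.87061203] [ 0.7093498  -0.69915869  0.06507794 -0.0613584 ] [[542.04076412   0.         280.37998404]
 [  0.         542.04076412 204.06256957]
 [  0.           0.           1.        ]]
wrist [ 0.27409816 -0.42579664  0.37290662] [ 0.82408079 -0.54268274 -0.09012889  0.13514097] [[332.50832572   0.         280.1507914 ]
 [  0.         332.50832572 204.20648106]
 [  0.           0.           1.        ]]
```

View pics/a_top.png

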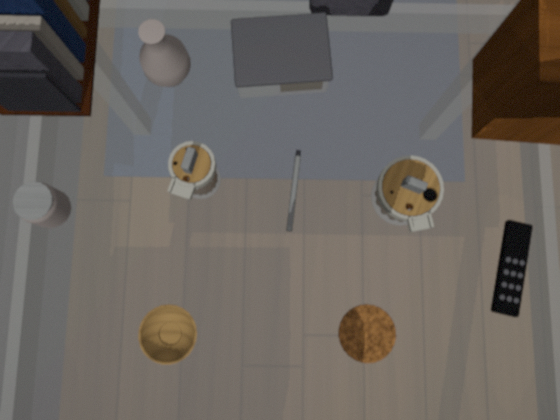

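View pics/a_scene.png

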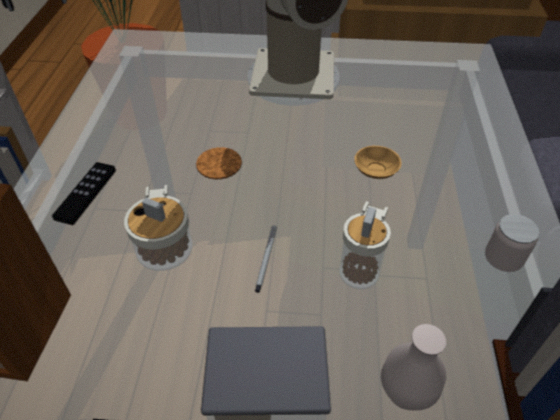

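Top view: the wide shaker's dial is at about (410,187), its spout at (421,222), large hole at (430,195). The narrow shaker is at (190,163). Next I'll measure.

```bash
cat > h.py <<'E'
import numpy as np,cv2
from scipy.spatial.transform import Rotation as R
def ray(c,uv):
    uv=np.atleast_2d(np.asarray(uv,float));K=c['camera_matrix']
    d=np.c_[(uv-[K[0,2],K[1,2]])/K[0,0],np.ones(len(uv))]
    r=c['rotation'];r=R.from_quat(r).as_matrix() if np.size(r)==4 else np.array(r)
    return np.array(c['eye']),d@r.T
def plane(c,uv,z):
    e,d=ray(c,uv);return e+d*((z-e[2])/d[:,2])[:,None]
def tri(c1,p1,c2,p2):
    e1,d1=ray(c1,p1);e2,d2=ray(c2,p2);d1=d1[0];d2=d2[0]
    s,*_=np.linalg.lstsq(np.c_[d1,-d2],e2-e1,rcond=None)
    a=e1+s[0]*d1;b=e2+s[1]*d2;return (a+b)/2,np.linalg.norm(a-b)
E
python3 - <<'E'
import pickle,cv2
d=pickle.load(open('a.pkl','rb'))
t=d['top']['image'][147:242,360:460,::-1];s=d['scene']['image'][175:275,110:210,::-1]
cv2.imwrite('pics/b_top.png',cv2.resize(t,(600,570),interpolation=cv2.INTER_CUBIC))
cv2.imwrite('pics/b_scene.png',cv2.resize(s,(600,600),interpolation=cv2.INTER_CUBIC))
E
```

```text
(no output)
```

View pics/b_top.png

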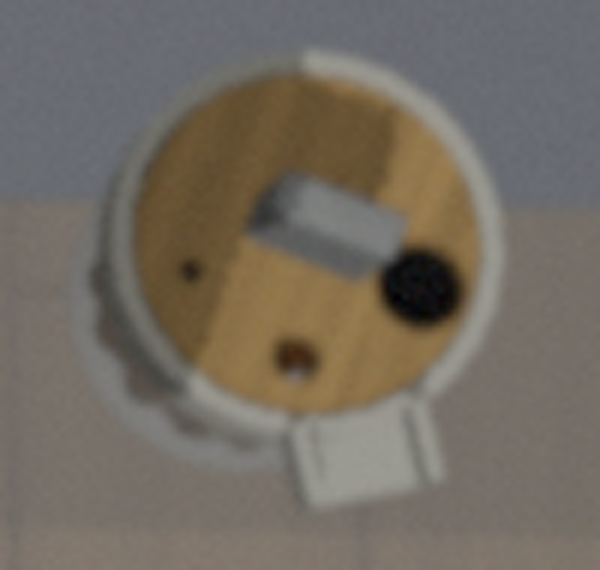

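View pics/b_scene.png

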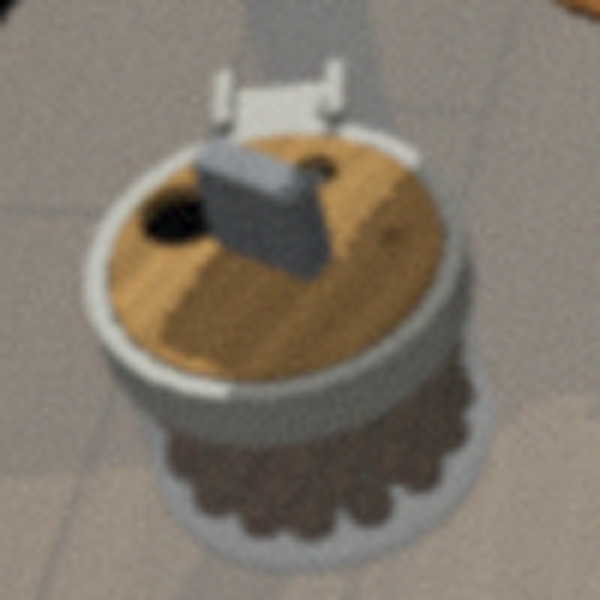

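View pics/a_wrist.png

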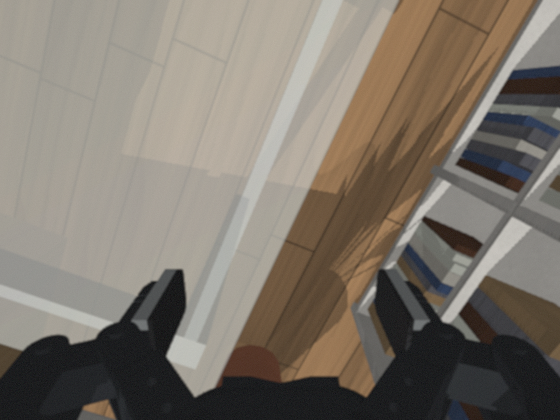

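```bash
cat > m.py <<'E'
from h import *
def dial(c,roi):
    x0,x1,y0,y1=roi;im=c['image'][y0:y1,x0:x1]
    hsv=cv2.cvtColor(im,cv2.COLOR_RGB2HSV)
    m=((hsv[...,0]>8)&(hsv[...,0]<28)&(hsv[...,1]>90)&(hsv[...,2]>40)).astype(np.uint8)
    m=cv2.morphologyEx(m,cv2.MORPH_OPEN,np.ones((3,3)))
    cs,_=cv2.findContours(m,cv2.RETR_EXTERNAL,cv2.CHAIN_APPROX_NONE)
    k=max(cs,key=cv2.contourArea);h=cv2.convexHull(k)
    full=np.zeros_like(m);cv2.fillConvexPoly(full,h,1)
    hull=h[:,0]+[x0,y0]
    g=im.max(2);dk=((g<45)&(full>0)).astype(np.uint8)
    n,l,st,ce=cv2.connectedComponentsWithStats(dk)
    i=1+np.argmax(st[1:,4]);ell=cv2.fitEllipse(k)
    mm=cv2.moments(h)
    cen=np.array([mm['m10']/mm['m00'],mm['m01']/mm['m00']])+[x0,y0]
    wh=((hsv[...,1]<50)&(hsv[...,2]>110)).astype(np.uint8)
    return cen,hull,ce[i]+[x0,y0],st[i]
E
python3 - <<'E'
import pickle
from m import *
d=pickle.load(open('a.pkl','rb'));T,S=d['top'],d['scene']
ct,ht,bt,s1=dial(T,(360,460,147,242));cs,hs,bs,s2=dial(S,(110,210,175,275))
print(ct,bt,s1,cs,bs,s2)
print('dial tri',tri(T,ct,S,cs),'hole tri',tri(T,bt,S,bs))
for c,h in((T,ht),(S,hs)):
    p=plane(c,h,.08)[:,:2].astype(np.float32);print(cv2.minEnclosingCircle(p))
C=plane(T,ct,.08)[0];H=plane(T,bt,.079)[0]
C2=plane(S,cs,.08)[0];H2=plane(S,bs,.079)[0]
a=lambda v:np.degrees(np.arctan2(v[1],v[0]))
z=lambda x,y,o:(np.array([x,y])/6+o)
# spout floor quad corners (zoom)
sp=[plane(T,z(x,y,[360,147]),.076)[0] for x,y in((287,422),(423,392),(445,480),(308,508))]
ss=[plane(S,z(x,y,[110,175]),.076)[0] for x,y in((215,75),(340,68),(340,112),(218,128))]
print(C,C2,H,H2,np.linalg.norm(H-C),np.linalg.norm(H2-C2))
print('hole dir',a(H-C),a(H2-C2),'spout dir',a(np.mean(sp,0)-C),a(np.mean(ss,0)-C2),'edges', a(sp[3]-sp[0]),a(sp[2]-sp[1]))
bt_=[plane(T,z(x,y,[360,147]),.112)[0] for x,y in((300,172),(407,212),(392,250),(283,212))]
bs_=[plane(S,z(x,y,[110,175]),.112)[0] for x,y in((200,145),(225,140),(312,180),(300,195))]
print('bar top',np.mean(bt_,0),a(bt_[1]-bt_[0]),a(bt_[2]-bt_[3]),np.mean(bs_,0),a(bs_[0]-bs_[3]),a(bs_[1]-bs_[2]))
E
```

```text
[410.51225439 187.03332639] [429.51818182 194.41818182] [ 64  42  12  12 110] [155.68931049 217.95930233] [139.50909091 211.2       ] [25 33 10  7 55]
dial tri (array([ 0.54824028, -0.18090949,  0.07482232]), np.float64(0.002075588923025945)) hole tri (array([ 0.53719414, -0.20925246,  0.07600286]), np.float64(0.0011598437052624225))
((0.5476876497268677, -0.18079403042793274), 0.042368385940790176)
((0.5507959723472595, -0.17843100428581238), 0.04264998063445091)
[ 0.54731857 -0.18067747  0.08      ] [ 0.55284073 -0.17769968  0.08      ] [ 0.53670468 -0.20899505  0.079     ] [ 0.53992992 -0.20725857  0.079     ] 0.03025789932574405 0.032270992143104665
hole dir -110.54682485595099 -113.5948701343673 spout dir -163.92933826327672 -166.08202772529359 edges -167.90350121788342 -168.01684029243324
bar top [ 0.54754691 -0.18305574  0.112     ] -110.3975076633447 -109.01503543278203 [ 0.5498933  -0.17643668  0.112     ] -116.93425443192015 -115.17221258293273
```

>>> send_rows(increments=[[[-0.007,-0.027,0,0],[-0.007,-0.027,0,0],[-0.007,-0.027,0,0],[-0.007,-0.027,0,0],[-0.007,-0.027,0,0],[-0.007,-0.027,0,0],[-0.007,-0.027,0,0],[-0.007,-0.027,0,0]]])

```text
clock: 0.95
eef_pos: [0.3761, -0.3187, 0.1997]
tool_rot: [0.833, -0.554, -0.004, -0.001]
ft_force: [0.3, -0.2, 0.0]
grip_width: 0.0853
```

>>> send_rows(increments=[[[-0.007,-0.027,0,0],[-0.007,-0.027,0,0],[-0.007,-0.027,0,0],[-0.007,-0.027,0,0],[-0.007,-0.027,0,0],[-0.007,-0.027,0,0],[-0.007,-0.027,0,0],[-0.007,-0.027,0,0]]])

```text
clock: 1.75
eef_pos: [0.5587, -0.1758, 0.1961]
tool_rot: [0.833, -0.554, -0.007, -0.0]
ft_force: [0.0, -0.3, 0.7]
grip_width: 0.0856
```

>>> send_rows(increments=[[[0,0,0,-7],[0,0,0,-7],[0,0,0,-7],[0,0,0,-7],[0,0,0,-7],[0,0,0,-7],[0,0,0,-4],[0,0,0,0]]])

```text
clock: 2.55
eef_pos: [0.5601, -0.1706, 0.1902]
tool_rot: [0.986, -0.164, -0.011, -0.004]
ft_force: [-0.3, 0.1, 0.0]
grip_width: 0.0857
```

```bash
cat > go.py <<'E'
from workcell import bot
from h import *
def go(p,bar=None):
    o=bot.get_obs();Rm=R.from_quat(o['tool_rot']).as_matrix()
    v=Rm.T@(np.array(p)-o['eef_pos']);a=np.degrees(np.arctan2(Rm[1,0],Rm[0,0]))
    print('t',o['clock'],'pos',o['eef_pos'].round(4),'x-yaw',a.round(2),'shift',v.round(4),'tilt z',Rm[:,2].round(3),'w',o['grip_width'],'F',o['ft_force'].round(1))
    if bar is not None: print('turn',((a-bar+90)%180)-90)
E
python3 - <<'E'
from go import *
from workcell import viewer
import pickle
go([.549,-.18,.2],-21)
c=viewer.camera('wrist');pickle.dump(c,open('w1.pkl','wb'));cv2.imwrite('pics/c_wrist.png',c['image'][:,:,::-1])
E
```

```text
t 2.55 pos [ 0.5601 -0.1706  0.1902] x-yaw -18.89 shift [-0.0077  0.0124 -0.0096] tilt z [-0.02   0.011 -1.   ] w 0.08567269267899 F [-0.3  0.1  0. ]
turn 2.109822062418573
```

View pics/c_wrist.png

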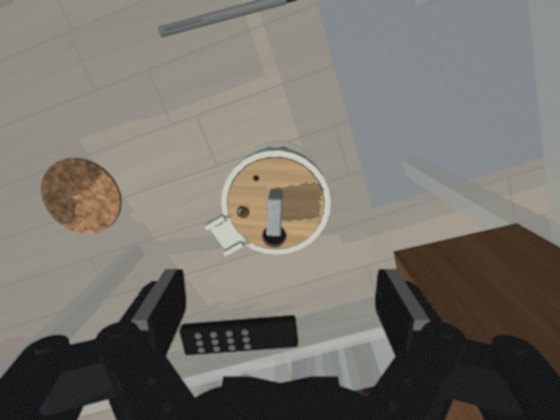

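Wrist view: the dial is at about (276,202), the bar runs from (276,190) to (274,236), the hole is at (274,236), and the spout is at (225,236). I'll refine the centre and angles from this view.

Run:
```python
import pickle
from m import *
c=pickle.load(open('w1.pkl','rb'));T=pickle.load(open('a.pkl','rb'))['top']
cen,h,b,s=dial(c,(200,345,140,265));print(cen,b,s)
P=plane(c,h,.08)[:,:2].astype(np.float32);print('circle',cv2.minEnclosingCircle(P),plane(c,cen,.08)[0])
ct,ht,bt,_=dial(T,(360,460,147,242));print('tri',tri(T,ct,c,cen),tri(T,bt,c,b))
cv2.imwrite('pics/d.png',cv2.resize(c['image'][140:265,200:345,::-1],(725,625)[0:2] if 0 else (696,600),interpolation=cv2.INTER_CUBIC))
```

```text
[275.3547846  202.32789427] [274.71014493 238.36956522] [ 64  90  21  14 138]
circle ((0.5505937933921814, -0.1792505830526352), 0.042249102145433426) [ 0.55149175 -0.17732688  0.08      ]
tri (array([ 0.54981848, -0.18246403,  0.06736339]), np.float64(0.0026694729348059345)) (array([ 0.53810135, -0.21147611,  0.07411279]), np.float64(0.0022006317936759815))
```

View pics/d.png

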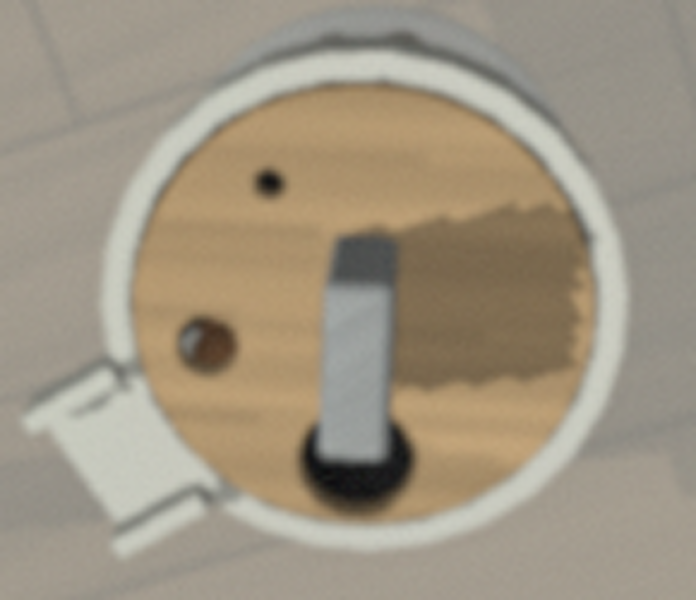

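Run:
```python
import pickle
from m import *
c=pickle.load(open('w1.pkl','rb'))
w=lambda x,y,z:plane(c,np.array([x,y])/4.8+[200,140],z)[0]
a=lambda v:np.degrees(np.arctan2(v[1],v[0]))
q=[w(*p,.112) for p in((327,285),(392,285),(387,460),(318,458))]
print('bar',np.mean(q,0),a(q[3]-q[0]),a(q[2]-q[1]),np.linalg.norm(q[3]-q[0]),np.linalg.norm(q[1]-q[0]))
C=np.array([.5505,-.179,.08])
H=w(357,458,.08);s=w(269,183,.08);m=w(207,343,.08)
print('hole',a(H-C),np.linalg.norm(H-C),'small->big',a(s-C)-217,'mid->big',a(m-C)-285)
S=[w(*p,.076) for p in((112,365),(215,490),(120,550),(28,420))]
print('spout',a(np.mean(S,0)-C), a(S[2]-S[1]),a(S[3]-S[0]))
```

```text
bar [ 0.55083543 -0.17983973  0.112     ] -112.38611077899903 -110.369016521726 0.030886834680746912 0.010640764611312779
hole -110.12955722053552 0.030116076962508245 small->big -111.6122503477035 mid->big -110.25151618260486
spout -164.61844099354707 -164.48442894663907 -164.73084322204508
```

>>> send_rows(increments=[[[-0.003,0.006,0,2],[-0.003,0.006,0,0],[0,0,0.01,0],[0,0,0.01,0],[0,0,0.01,0],[0,0,0.01,0],[0,0,0,0],[0,0,0,0]]])

```text
clock: 3.4
eef_pos: [0.547, -0.18, 0.1448]
tool_rot: [0.983, -0.186, -0.013, -0.004]
ft_force: [-0.1, 0.0, 0.0]
grip_width: 0.0854
```

Run:
```python
from go import *
go([.5503,-.1795,.098],-21)
```

```text
t 3.4 pos [ 0.547  -0.18    0.1448] x-yaw -21.39 shift [ 0.0041 -0.0015  0.0467] tilt z [-0.023  0.013 -1.   ] w 0.0854495278226109 F [-0.1  0.   0. ]
turn -0.39030923563399256
```

>>> send_rows(increments=[[[0.002,-0.001,0.008,0],[0.002,0,0.008,0],[0,0,0.008,0],[0,0,0.008,0],[0,0,0.007,0],[0,0,0.004,0],[0,0,0,0],[0,0,0,0]]])

```text
clock: 4.2
eef_pos: [0.5508, -0.1798, 0.0978]
tool_rot: [0.983, -0.185, -0.013, -0.004]
ft_force: [-0.7, 0.1, 0.3]
grip_width: 0.0857
```

Run:
```python
from go import *
from workcell import viewer
import pickle
go([.5503,-.1795,.098],-21)
for n in('wrist','scene'):
    c=viewer.camera(n);cv2.imwrite(f'pics/e_{n}.png',c['image'][:,:,::-1])
```

```text
t 4.2 pos [ 0.5508 -0.1798  0.0978] x-yaw -21.37 shift [-0.0006 -0.0001 -0.0002] tilt z [-0.023  0.013 -1.   ] w 0.0857323303176262 F [-0.7  0.1  0.3]
turn -0.3672742035451648
```

View pics/e_wrist.png

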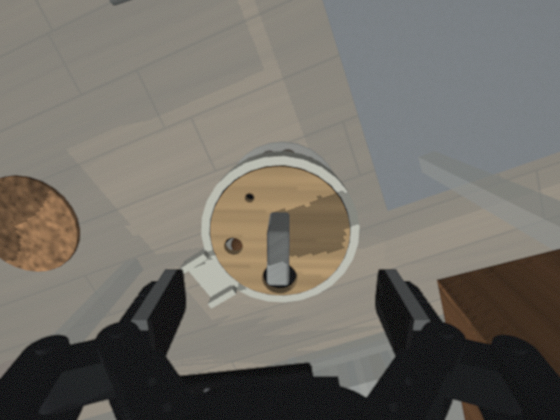

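View pics/e_scene.png

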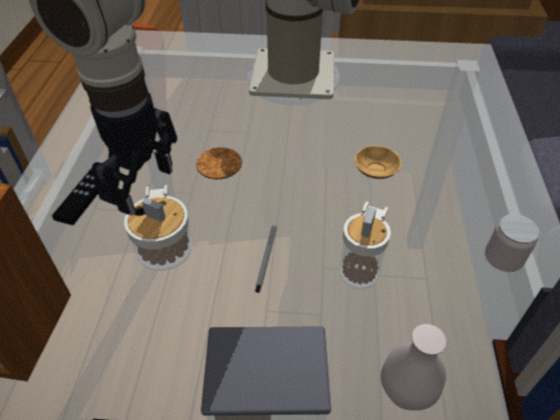

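```bash
python3 - <<'E'
from go import *
import pickle
d=pickle.load(open('a.pkl','rb'));o=bot.get_obs();Rm=R.from_quat(o['tool_rot']).as_matrix()
w=pickle.load(open('w1.pkl','rb'))
def proj(c,p):
    r=R.from_quat(c['rotation']).as_matrix();q=r.T@(p-c['eye']);K=c['camera_matrix'];return (q[:2]/q[2]*K[0,0]+K[:2,2]).round(0)
for n,v in(('tcp',[0,0,0]),('+x',[.05,0,-.002]),('-x',[-.05,0,-.002])):
    print(n,proj(d['scene'],o['eef_pos']+Rm@v))
print('bar top',proj(d['scene'],np.array([.5503,-.1795,.112])))
E
python3 - <<'E'
import cv2
im=cv2.imread('pics/e_scene.png')[110:270,60:240];cv2.imwrite('pics/e2.png',cv2.resize(im,(675,600),interpolation=cv2.INTER_CUBIC))
E
```

```text
tcp [152. 209.]
+x [132. 231.]
-x [171. 187.]
bar top [151. 203.]
```

View pics/e2.png

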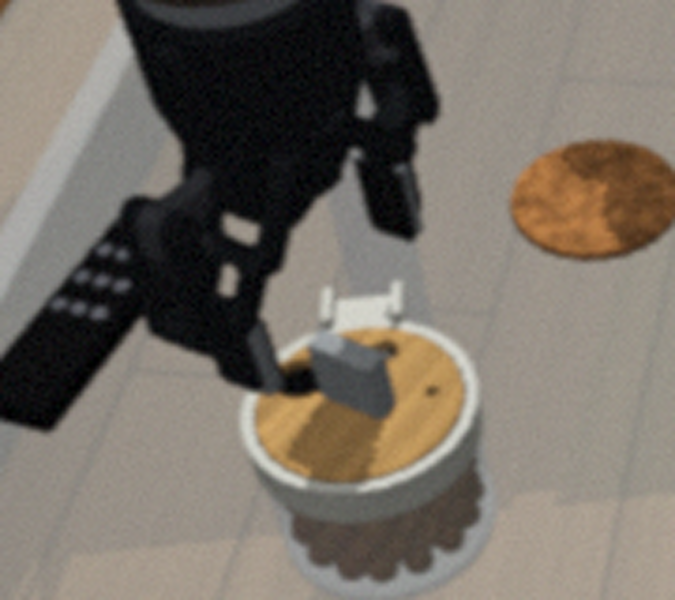

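Run:
```python
from go import *
from workcell import viewer
import pickle
d={n:viewer.camera(n) for n in('scene','top','wrist')};pickle.dump(d,open('f.pkl','wb'))
def pt(c,u,v):
    z=c['range_z'][v,u];e,dd=ray(c,[u,v]);return (e+dd[0]*z).round(4)
for u,v in((129,211),(130,213),(127,209),(167,171),(168,172),(166,168)):print('scene',u,v,pt(d['scene'],u,v))
for u,v in((155,212),(150,203),(160,224)):print('bar/dial scene',pt(d['scene'],u,v))
for u,v in((178,280),(175,275),(388,280),(393,275),(278,235),(278,275),(300,270)):print('wrist',u,v,pt(d['wrist'],u,v))
cv2.imwrite('pics/f_top.png',d['top']['image'][:,:,::-1])
print(bot.get_obs()['eef_pos'],d['wrist']['eye'])
```

```text
scene 129 211 [ 0.6005 -0.1914  0.1461]
scene 130 213 [ 0.599  -0.1917  0.1403]
scene 127 209 [ 0.6045 -0.1912  0.1545]
scene 167 171 [ 0.5141 -0.158   0.1453]
scene 168 172 [ 0.5145 -0.1567  0.1437]
scene 166 168 [ 0.5132 -0.1589  0.1506]
bar/dial scene [ 0.5567 -0.1744  0.0981]
bar/dial scene [ 0.5522 -0.1805  0.1129]
bar/dial scene [ 0.5641 -0.1682  0.0793]
wrist 178 280 [ 0.5162 -0.1571  0.1476]
wrist 175 275 [ 0.5169 -0.1539  0.1489]
wrist 388 280 [ 0.5977 -0.1856  0.1505]
wrist 393 275 [ 0.6006 -0.1864  0.1471]
wrist 278 235 [ 0.5562 -0.1669  0.1123]
wrist 278 275 [ 0.5477 -0.1885  0.1123]
wrist 300 270 [ 0.5541 -0.2081  0.0787]
[ 0.55116373 -0.17993403  0.09827694] [ 0.58612482 -0.10451236  0.26869362]
```

View pics/f_top.png

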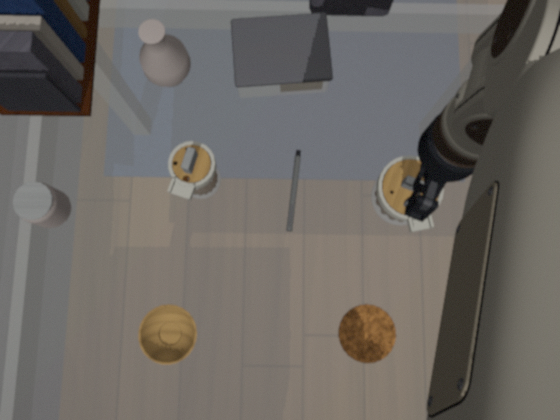

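The reported TCP height is 0.098, but depth in both cameras puts the open fingertips near z=0.138, not 0.10. The bar top reads 0.1125 and the dial 0.079, as the text says. I'll partly close the fingers and measure the tips again before going lower.

>>> send_rows(hand=0.3, increments=[[[0,0,0,0],[0,0,0,0],[0,0,0,0],[0,0,0,0],[0,0,0,0],[0,0,0,0],[0,0,0,0],[0,0,0,0]]])

```text
clock: 5.25
eef_pos: [0.5516, -0.1801, 0.0991]
tool_rot: [0.983, -0.185, -0.011, -0.004]
ft_force: [0.7, -0.4, -0.3]
grip_width: 0.03
```

Run:
```python
from go import *
from workcell import viewer
import pickle
go([.5503,-.1795,.098],-21);print(bot.get_obs()['joint_pos'].round(3))
d={n:viewer.camera(n) for n in('scene','wrist')};pickle.dump(d,open('g.pkl','wb'))
im=d['scene']['image'][110:270,60:240,::-1];cv2.imwrite('pics/g_s.png',cv2.resize(im,(675,600),interpolation=cv2.INTER_CUBIC))
cv2.imwrite('pics/g_w.png',d['wrist']['image'][:,:,::-1])
```

```text
t 5.25 pos [ 0.5516 -0.1801  0.0991] x-yaw -21.37 shift [-0.0014 -0.0001  0.0011] tilt z [-0.021  0.012 -1.   ] w 0.030002267312825723 F [ 0.7 -0.4 -0.3]
turn -0.36543198924755416
[-0.318  0.479  0.075  1.189  0.005  1.625]
```

View pics/g_s.png

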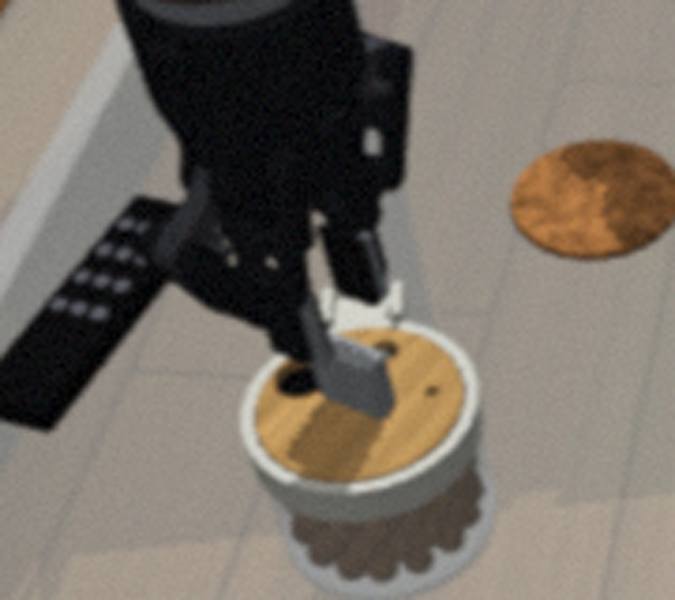

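View pics/g_w.png

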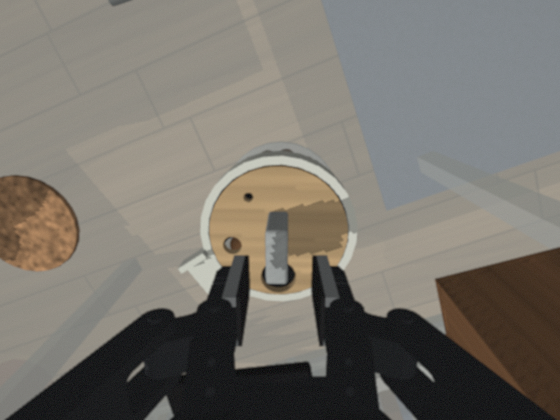

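The fingers straddle the bar line in the wrist view: tips at columns 247 and 313, bar at 278. They are still above the bar, so I'll measure the tip point.

Run:
```python
from go import *
import pickle
d=pickle.load(open('g.pkl','rb'))
def pts(c,x0,x1,y0,y1,zmin):
    vv,uu=np.mgrid[y0:y1,x0:x1];z=c['range_z'][y0:y1,x0:x1]
    e,dd=ray(c,np.c_[uu.ravel(),vv.ravel()]);P=e+dd*z.ravel()[:,None]
    return P[(z.ravel()>0)&(P[:,2]>zmin)&(P[:,2]<.17)]
o=bot.get_obs();Rm=R.from_quat(o['tool_rot']).as_matrix()
for n,b in(('wrist',(200,360,245,330)),('scene',(125,175,165,215))):
    P=pts(d[n],*b,.117);L=(P-o['eef_pos'])@Rm
    for s in(1,-1):
        q=L[(L[:,0]*s>0)]
        k=q[:,2]>np.percentile(q[:,2],98)-.004
        print(n,s,len(q),'tip z tool',np.percentile(q[:,2],[90,98,100]).round(4),'mean tip',q[k].mean(0).round(4),'y range',np.percentile(q[k][:,1],[2,98]).round(4), 'x',np.percentile(q[k][:,0],[2,98]).round(4))
```

```text
wrist 1 1944 tip z tool [-0.0374 -0.0318 -0.0281] mean tip [ 0.018  -0.0065 -0.0331] y range [-0.0124  0.0081] x [0.0158 0.0264]
wrist -1 1916 tip z tool [-0.0373 -0.0316 -0.0271] mean tip [-0.0161 -0.0063 -0.0328] y range [-0.0124  0.0085] x [-0.0238 -0.014 ]
scene 1 242 tip z tool [-0.0358 -0.0305 -0.0276] mean tip [ 0.0204 -0.0083 -0.0315] y range [-0.0127  0.0029] x [0.0147 0.025 ]
scene -1 315 tip z tool [-0.033  -0.0292 -0.0276] mean tip [-0.0165 -0.0034 -0.0307] y range [-0.0126  0.0074] x [-0.0219 -0.0153]
```

Both cameras put the real tips 30 mm behind the reported TCP at this opening, so the text's tool offset is about 40 mm off. I'll go by the images and descend about 38 mm, which puts the tips at z≈0.09.

>>> send_rows(increments=[[[-0.001,0.001,0.005,0],[0,0,0.005,0],[0,0,0.005,0],[0,0,0.005,0],[0,0,0.005,0],[0,0,0.003,0],[0,0,0,0],[0,0,0,0]]])

```text
clock: 6.15
eef_pos: [0.5488, -0.1801, 0.0675]
tool_rot: [0.983, -0.185, -0.012, -0.004]
ft_force: [0.3, 0.5, 0.0]
grip_width: 0.0302
```

```bash
cat > tip.py <<'E'
from go import *
from workcell import viewer
go([.5503,-.1795,.061],-21)
c=viewer.camera('scene');im=c['image'][110:270,60:240,::-1];cv2.imwrite('pics/h_s.png',cv2.resize(im,(675,600),interpolation=cv2.INTER_CUBIC))
w=viewer.camera('wrist');cv2.imwrite('pics/h_w.png',w['image'][:,:,::-1])
E
python3 tip.py
```

```text
t 6.15 pos [ 0.5488 -0.1801  0.0675] x-yaw -21.37 shift [ 0.0013 -0.0011  0.0064] tilt z [-0.023  0.012 -1.   ] w 0.030195784622631647 F [0.3 0.5 0. ]
turn -0.3660390879297921
```

View pics/h_s.png

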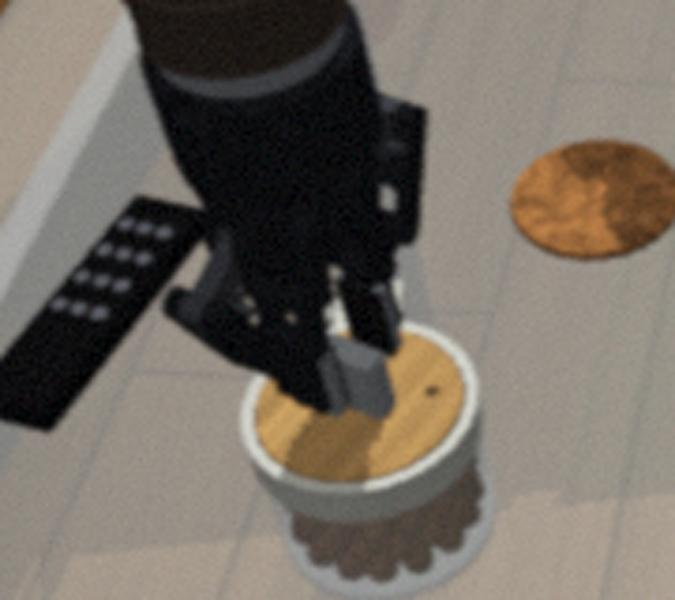

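View pics/h_w.png

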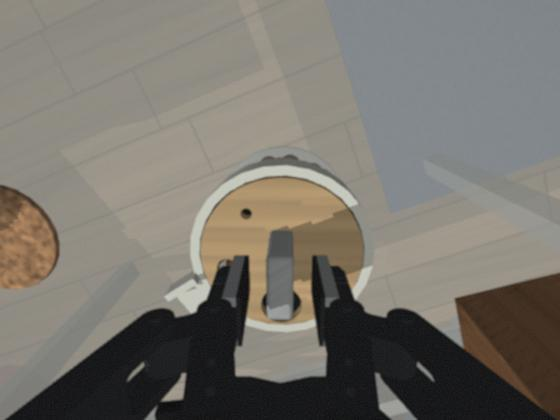

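The fingers are either side of the bar and centred: tips at columns 247 and 313, bar at 280. I'll go 7 mm lower, then close.

>>> send_rows(increments=[[[0,0,0.003,0],[0,0,0.003,0],[0,0,0.002,0],[0,0,0,0],[0,0,0,0],[0,0,0,0],[0,0,0,0],[0,0,0,0]]])

```text
clock: 7.05
eef_pos: [0.5494, -0.1802, 0.0598]
tool_rot: [0.983, -0.185, -0.011, -0.004]
ft_force: [0.3, -0.8, -0.9]
grip_width: 0.0298
```

>>> send_rows(hand=1, increments=[[[0,0,0,0],[0,0,0,0],[0,0,0,0],[0,0,0,0],[0,0,0,0],[0,0,0,0],[0,0,0,0],[0,0,0,0]]])

```text
clock: 7.85
eef_pos: [0.5496, -0.1804, 0.0602]
tool_rot: [0.983, -0.185, -0.011, -0.004]
ft_force: [-0.4, -0.6, 0.4]
grip_width: 0.0111
```

```bash
python3 tip.py
```

```text
t 7.85 pos [ 0.5496 -0.1804  0.0602] x-yaw -21.37 shift [ 0.0003 -0.0011 -0.0008] tilt z [-0.02   0.011 -1.   ] w 0.011098428050121033 F [-0.4 -0.6  0.4]
turn -0.37253621357209
```

View pics/h_s.png

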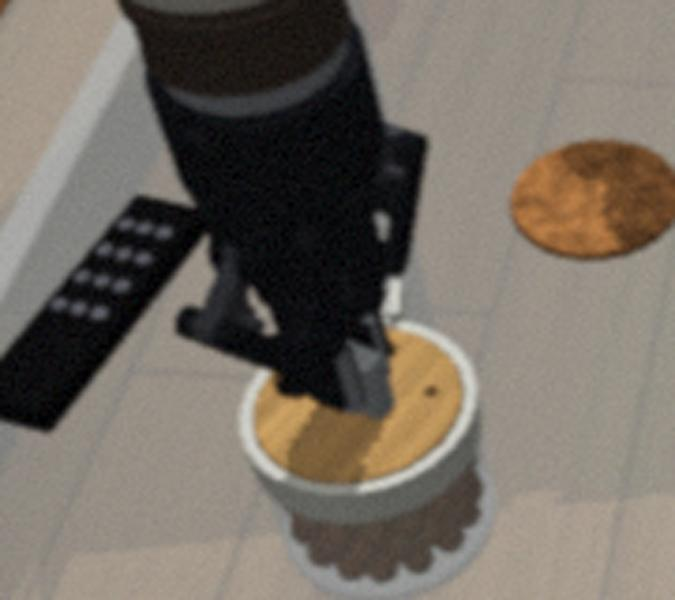

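View pics/h_w.png

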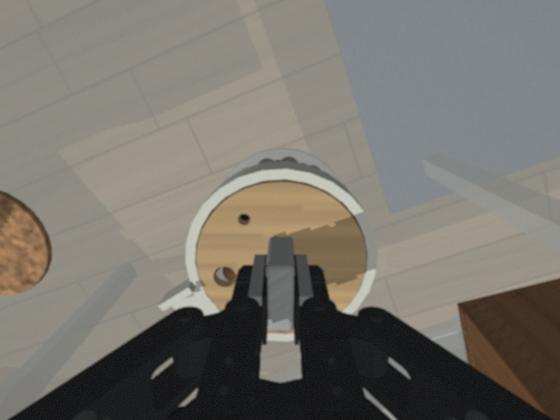

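The bar is gripped at a width of 11 mm. I'll turn clockwise, which is positive about tool z, gently at first.

>>> send_rows(increments=[[[0,0,0,2],[0,0,0,3],[0,0,0,3],[0,0,0,3],[0,0,0,3],[0,0,0,3],[0,0,0,2],[0,0,0,0]]])

```text
clock: 8.75
eef_pos: [0.5499, -0.1801, 0.0603]
tool_rot: [0.936, -0.351, -0.011, -0.002]
ft_force: [-0.6, -0.2, 0.5]
grip_width: 0.0108
```

```bash
python3 tip.py
```

```text
t 8.75 pos [ 0.5499 -0.1801  0.0603] x-yaw -41.09 shift [-0.0001 -0.0007 -0.0007] tilt z [-0.019  0.012 -1.   ] w 0.01083235585892213 F [-0.6 -0.2  0.5]
turn -20.0867359665113
```

View pics/h_w.png

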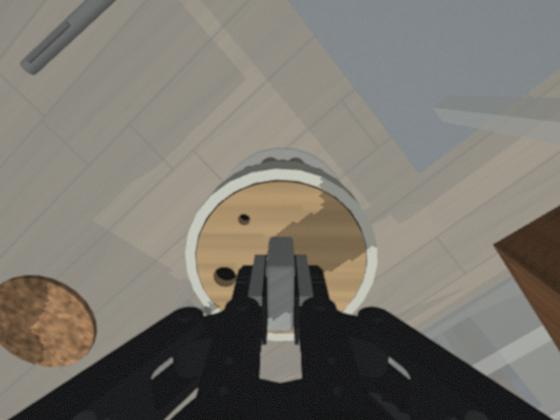

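Turned 19.7°: the dial moved with the gripper and the jar stayed put. About 34.5° remains.

>>> send_rows(increments=[[[0,0,0,4],[0,0,0,5],[0,0,0,5],[0,0,0,5],[0,0,0,5],[0,0,0,5],[0,0,0,4],[0,0,0,0]]])

```text
clock: 9.65
eef_pos: [0.5506, -0.1794, 0.0604]
tool_rot: [0.793, -0.609, -0.011, 0.0]
ft_force: [-0.9, -0.1, 1.0]
grip_width: 0.0105
```

```bash
python3 tip.py
```

```text
t 9.65 pos [ 0.5506 -0.1794  0.0604] x-yaw -75.0 shift [ 0.      0.0003 -0.0006] tilt z [-0.018  0.013 -1.   ] w 0.010502475916995779 F [-0.9 -0.1  1. ]
turn -53.99660489764982
```

View pics/h_s.png

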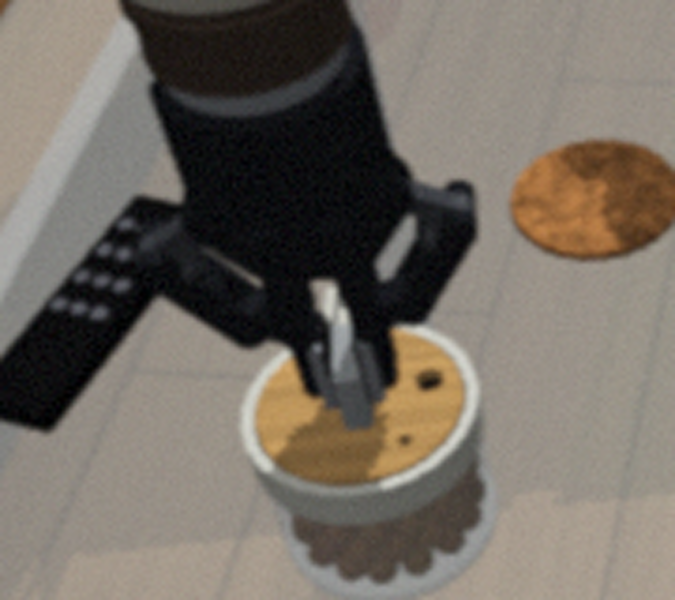

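>>> send_rows(hand=0.3, increments=[[[0,0,0,0],[0,0,0,0],[0,0,0,0],[0,0,0,0],[0,0,0,0],[0,0,0,0],[0,0,0,0],[0,0,0,0]]])

```text
clock: 10.55
eef_pos: [0.5505, -0.1793, 0.0601]
tool_rot: [0.795, -0.607, -0.012, 0.0]
ft_force: [0.8, -0.0, -0.5]
grip_width: 0.0299
```

>>> send_rows(increments=[[[0,0,-0.005,0],[0,0,-0.01,0],[0,0,-0.01,0],[0,0,-0.015,0],[0,0,-0.02,0],[0,0,-0.02,0],[0,0,-0.02,0],[0,0,-0.02,0]]])

```text
clock: 11.35
eef_pos: [0.5516, -0.1806, 0.1875]
tool_rot: [0.795, -0.607, -0.012, 0.0]
ft_force: [0.6, 1.0, -0.1]
grip_width: 0.0296
```

>>> send_rows(increments=[[[0,-0.02,0,0],[0,-0.02,0,0],[0,-0.01,0,0],[0,0,0,0],[0,0,0,0],[0,0,0,0],[0,0,0,0],[0,0,0,0]]])

```text
clock: 12.15
eef_pos: [0.603, -0.1691, 0.1995]
tool_rot: [0.794, -0.608, -0.005, -0.002]
ft_force: [-0.3, 1.0, 0.4]
grip_width: 0.0299
```

Run:
```python
from go import *
from workcell import viewer
import pickle
go([.55,-.18,.061],-21)
d={n:viewer.camera(n) for n in('scene','wrist','top')};pickle.dump(d,open('k.pkl','wb'))
for n in d: cv2.imwrite(f'pics/k_{n}.png',d[n]['image'][:,:,::-1])
```

```text
t 12.15 pos [ 0.603  -0.1691  0.1995] x-yaw -74.83 shift [-0.0019  0.0536  0.1386] tilt z [-0.005  0.009 -1.   ] w 0.02989805911677017 F [-0.3  1.   0.4]
turn -53.83172679894237
```

View pics/k_wrist.png

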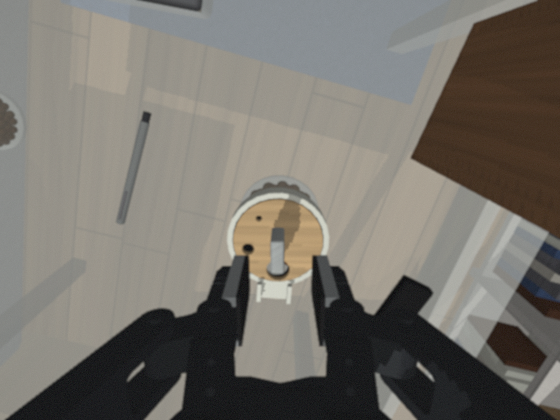

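View pics/k_scene.png

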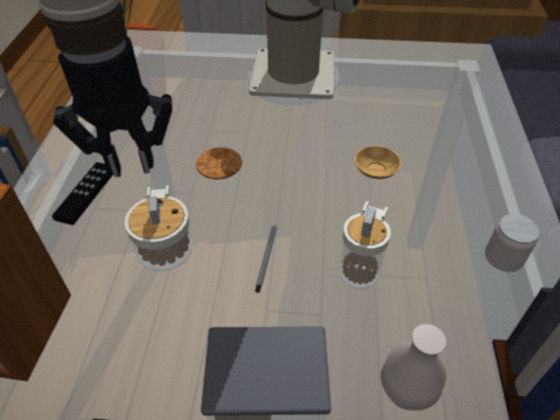

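The wrist view shows the hole at (278,268) lined up with the spout at (275,290), with the dial centre near (278,238). I'll check the angle numerically.

Run:
```python
import pickle
from m import *
d=pickle.load(open('k.pkl','rb'));a0=pickle.load(open('a.pkl','rb'));c=d['wrist']
cv2.imwrite('pics/l.png',cv2.resize(c['image'][185:310,215:345,::-1],(624,600),interpolation=cv2.INTER_CUBIC))
cs,h,b,s=dial(d['scene'],(110,210,175,275));p=plane(d['scene'],h,.08)[:,:2].astype(np.float32)
print('scene dial now',cv2.minEnclosingCircle(p),'before (0.5508,-0.1784)')
x=slice(190,300),slice(330,400)
print('narrow diff',np.abs(d['scene']['image'][x].astype(int)-a0['scene']['image'][x]).mean())
from h import *
cen,h,b,s=dial(c,(215,345,185,290));print(cen,b)
```

```text
scene dial now ((0.5510099530220032, -0.17781281471252441), 0.04277200251817703) before (0.5508,-0.1784)
narrow diff 10.327532467532468
[277.62076069 239.22476401] [247.7027027  247.54054054]
```

View pics/l.png

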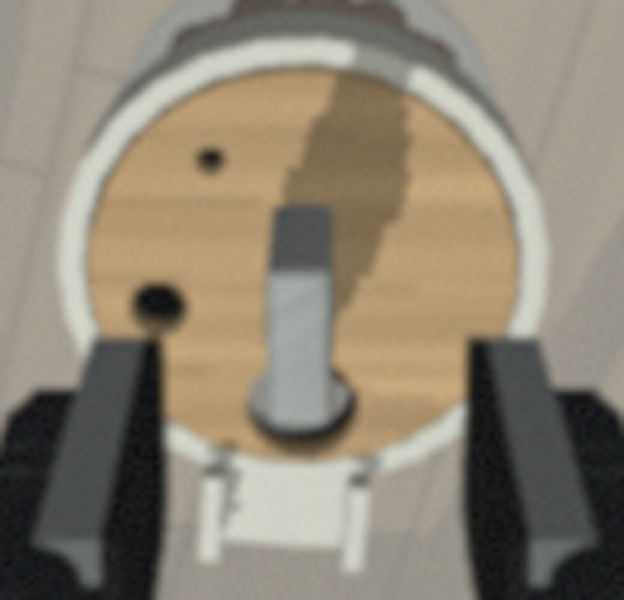

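Run:
```python
import pickle
from m import *
d=pickle.load(open('k.pkl','rb'));a0=pickle.load(open('a.pkl','rb'));c=d['wrist']
w=lambda x,y,z:plane(c,np.array([x,y])/4.8+[215,185],z)[0]
a=lambda v:np.degrees(np.arctan2(v[1],v[0]))
# rim outer circle centre from left/right/top extremes, at rim height .078
e=np.array([w(*p,.078)[:2] for p in((57,255),(550,255),(305,38),(120,115),(490,115))])
s=np.linalg.lstsq(np.c_[2*e,np.ones(5)],(e**2).sum(1),rcond=None)[0];C=np.r_[s[:2],.08];print('centre',C)
H,s,m=w(302,406,.08),w(209,159,.08),w(158,307,.08)
print('hole',a(H-C),a(s-C)-217,a(m-C)-285,'spout',a(np.mean([w(*p,.076) for p in((208,480),(358,485),(354,565),(207,555))],0)-C),a(w(354,565,.076)-w(358,485,.076)),a(w(207,555,.076)-w(212,480,.076)))
A,B=a0['scene']['image'].astype(int),d['scene']['image'].astype(int)
for n,r in(('narrow',(190,300,330,400)),('static book',(330,400,210,320)),('bowl',(140,180,350,405))):
    y0,y1,x0,x1=r;print(n,np.abs(A-B)[y0:y1,x0:x1].mean())
for k in(a0,d): print('narrow dial px',dial(k['scene'],(335,400,200,260))[0],dial(k['top'],(160,225,135,205))[0::2])
```

```text
centre [ 0.5499286  -0.17992178  0.08      ]
hole -165.7140054293442 -165.98170356569722 -167.4248836802853 spout -169.57240164795084 -166.79034694957693 -169.3101026870259
narrow 10.327532467532468
static book 12.606277056277056
bowl 9.757272727272728Traceback (most recent call last):
  File "<stdin>", line 14, in <module>
  File "m.py", line 13, in dial
    i=1+np.argmax(st[1:,4]);ell=cv2.fitEllipse(k)
        ~~~~~~~~~^^^^^^^^^^
    return _wrapfunc(a, 'argmax', axis=axis, out=out, **kwds)
    return bound(*args, **kwds)
ValueError: attempt to get argmax of an empty sequence
```

```bash
python3 -c "
from workcell import bot,order
o=bot.get_obs();print(o['clock'],o['ft_force'],o['joint_vel'].round(3));print(order.job_done())"
```

```text
12.3 [-0.78318357  0.1109358   0.2047302 ] [ 0.003  0.004  0.003 -0.001  0.002 -0.   ]
the job is handed in; nothing more can be done
None
```

I turned the wide shaker's dial about 53.6° clockwise by its grip bar, let go, lifted clear and handed the job in at 12.3 s. `job_done` gave no verdict, so the result rests on these last checks:

- **Alignment:** the largest hole points at about -166° and the spout at -167° to -169.5°. That leaves roughly 1–4° of error, against the 12° limit.
- **Wide shaker:** it is upright and within about 1 mm of where it stood.
- **Narrow shaker:** its image changed no more than the static background did. A second check, re-measuring its dial position, crashed in my script because no dark hole was found, so I relied on the image comparison alone.
- **Gripper:** it is well above everything, with no contact force.

**Disagreements:**
- **Fingertips:** both depth cameras put the fingertips about 40 mm farther back from the reported tool point than the text says. I set the grasp height from the images instead.
- **Dial height:** triangulation gave 67–76 mm, against 79 mm from depth and 80 mm in the text.

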